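Release the locking toggle of the shielded test box and take out the handset

TASK

The test is over: take the handset out of the shielded test box. Pull the locking toggle outward before you flip it over to its free side and let it snap down there, swing the deep door wide open by its handle, draw the tray fully out by its bar, and lay the handset gently flat, keys up, in the middle part of the dark mat. Leave the box open with the tray out, and do not push the loose tools and parts about.

Things in the scene. Friction and masses are not known exactly. Their poses are not given: they have to be found in the camera images.
- shield_box: Grey metal test box fixed to the bench, 200 deep x 180 wide x 80 mm high without its door. Origin: centre of its underside, on the bench. Its x axis points from the open front into the depth (front faces -x, the robot), y to its left, z up. The roof's front edge is at box x = -100 mm. A deep aluminium door covers the front; the lock is on the left (+y) wall.
- lock_pivot (a point): A point on the toggle's pivot line, which runs level along the box's x axis: box x = -20, y = 101, z = 70 mm. Beside the bat the gate and bearings reach at most 101 mm above the bench. Mind the work lamp: its head hangs right of here, about x 0.66 to 0.85, y -0.21 to 0.04, underside 0.50 m above the bench, where a wrist can strike it; come in from the front or the left
- bat_knob (a point): Point on the axis of the toggle's black barrel-shaped grip, 78 mm from the pivot with the bat in. Grip 25 mm thick here, 39 mm long: 24 mm inward to 15 mm outward of this point, on a 9 mm rod. The point's z points outward along the bat, x along the pivot. Good hold: from above, fingers closing along the box's x axis, so the grip can turn between the pads as it swings
- lock_lever (a joint): Swing of the toggle about its pivot, rad: 0 = locked, bat leaning 0.45 rad from upright to the box's left (+y); 0.90 = free, leaning 0.45 rad to the right (-y), end stops at both. Stays where left (friction 0.03 N m). A gate blocks the swing unless the bat is pulled out. A hook arm at the front of its shaft holds the door's keeper at 0 and is clear of it above 0.7
- lock_bat (a joint): How far the bat is pulled outward along its own length, m: 0 = drawn in by its spring into a notch of the gate; 0.016 = end stop. It passes the gate only when out by 0.0105 or more; 0.012 to 0.015 is right. Spring 4 N at rest, 8 N fully out. Let go, it drops into the second notch only with lock_lever past about 0.87: swing on to the stop before letting go
- shield_door (a joint): Door angle, rad: 0 shut; grows as it swings towards the robot and to the right; stop at 2.0. Turns about the vertical line through point door_hinge, stays where it is left (friction 0.04 N m), cannot open while the lock holds it. Door 180 mm wide, 48 mm deep front to back, from 10 to 78 mm above the bench
- door_hinge (a point): A point on the vertical hinge axis of the door, at the right front corner of the box (box x = -100, y = -90 mm), 58 mm above the bench. Fixed to the box
- door_handle (a point): Middle of the door's bow handle: a level round bar 10 mm thick, straight for 68 mm, 58 mm above the bench, axis 35 mm off the door's face (29 mm clear behind it, open from above). Turns with the door: x from the bar into the door, y along the bar away from the hinge. Shut, it is 83 mm in front and 130 mm to the left of the hinge axis
- tray (a joint): How far the tray is drawn out of the box along box -x, m: 0 = home, 0.12 = end stop. Friction 1.2 N; stays where it is left. The open door is clear of it and of a hand on its bar from about 1.4 rad
- tray_bar (a point): Middle of the tray's bow handle: a level round bar 8 mm thick, straight for 72 mm along the box's y, 52 mm above the bench, axis 34 mm in front of the tray's upright front panel (30 mm clear, open from above; panel top 57 mm above the bench). Hidden inside the deep door while that is shut. Moves with the tray
- handset: Grey hand-held phone with keys, 105 x 47 x 17 mm, 0.07 to 0.14 kg, keys up on the tray's pad 20 mm above the bench. Origin: centre of its underside; x along its length, z out of the keys. Length roughly along box x; its centre is about 65 mm behind the roof's front edge with the tray home. Side rims of the tray: 140 mm apart, 7 mm above the pad. Rides with the tray
- mat: Flat dark rubber bench mat, 200 x 160 x 3 mm, fixed, to the left of the box, nearer the robot. Origin: centre of its underside; x along the 200 mm side. Empty but for a press stud, 6 mm high and 12 mm wide, in one corner (88 and 68 mm from the centre)
- meter_yellow: Yellow multimeter, 178 x 83 x 48 mm, loose, right front of the bench: a bystander
- side_cutter: Side cutter with blue handles, 140 x 49 x 12 mm, loose, right of the box: a bystander
- solder_spool: Reel of solder, 57 mm diameter, 40 mm high, loose, beyond the mat: a bystander
- flux_tin: Flat round tin, 48 mm diameter, 18 mm high, loose at the near edge of the bench, in front of the box: a bystander

How it is judged:
By the outcome, as a careful person would: the job done as asked, in the order asked, and still so for the second after the job is handed in, with the robot touching nothing.
It also fails if it takes over 72 s, if anything falls off the work surface, if the arm or the gripper's body presses on something with over 40 N, if the wrist force passes 120 N, or if a joint passes its speed limit or range.

ROBOT

A 6-joint arm with a two-finger parallel gripper is mounted at the origin on a cart in front of the work surface, level with it; the furniture and walls round the work are solid. World frame = base frame: x ahead of the robot, y to its left, z up, the work surface at z = 0. Lengths are in mm, angles in rad, forces in N, time in s.
With the tool pointing down it reaches from about 300 to 775 mm from the base axis. Payload 14.6 kg.
Tool frame: the origin (TCP) lies at the very end of the fingers, on their centre line; the grasp point (between the pads) lies 19 mm behind it; z points along the fingers, y is the line along which they close (so a half turn about z gives the same grasp; the last joint's range is limited). The gripper opens to 94 mm and grips with 3 to 60 N. Pads are 16 mm wide; open, the fingers measure 119 mm over their backs; the gripper's body (75 mm by 177 mm) begins 78 mm behind the grasp point.
Start: joints at [-1.191, 0.3, 1.521, -0, 1.321, -0.067], TCP at [237.637, -496.002, 205.446] pointing down, gripper open.
Joint ranges: [-3.03, 3.03], [-0.79, 2.21], [0.23, 2.52], [-1.04, 4.18], [0, 3.07], [-2.55, 2.55]. Speed limits (rad/s): [2.22, 2.22, 2.57, 3.14, 3.14, 3.14].

INTERFACE

Orientations are given as [roll, pitch, yaw] about the fixed x, y, z axes, in that order (R = Rz(yaw) Ry(pitch) Rx(roll)).
In Python, from cell import manip, camera, get_calibration gives the robot as it stands. The module is installed in compiled form; this text tells all that it offers.
- The arm moves only by the tool jog_arm, never from a script. Its argument "plan" is one flat list of numbers, 6 for each row, row after row: the shift along the world's x, y, z in m, then the turn, a rotation vector about the world's x, y, z in degrees. A call has 1 to 20 rows; each row is the pose to reach, as a shift and turn from the pose commanded when the call began; what a row does not reach only later rows make up. A row lasts 1/10 s, in which the tool goes at most 50 mm and 8.59 degrees, less where a joint would pass 70% of its speed; a pose out of reach is approached as far as the arm can. A call with a gripper value outside its range is refused whole. "claw" is the finger opening in m, from 0 to 0.094, set as the call begins (left out, the last holds). The fingers move at their own pace and stop on an object; "force" is the grip in N (left out, the last holds). Time passes only in rows, so rows that repeat a pose let the fingers close. It gives the time, the measured TCP pose, the force, the opening and the grip force at its end, in the units of the state.
- manip.read_state(): the state, without advancing time (a new reading comes with each control period).
- camera(name): name is "scene" or "top" or "wrist"; returns (picture, depth): 420x560x3 uint8, red, green, blue; 420x560 float32, mm along the optical axis (not along the pixel's ray), 0 where there is no reading.
- get_calibration(name): a dict with "fx", "fy", "cx", "cy" (pixels), "origin" and "attitude" of the camera in the world. Camera axes: x right, y down, z forward; pixel columns grow to the right and rows downward; lengths in mm; the calibration is good to about 2 mm. The wrist camera is an equidistant fisheye: a pixel r from the principal point sees the ray r / f radians off the axis. A picture is of the moment at which its call begins: read the wrist's pose just before it. get_calibration takes no time and is no camera call; for the wrist camera it gives the pose at the moment of the call.
- manip.sign_off(): hands the job in; it is judged then, once.
The state is a dict: "clock": time; "joints": joint angles; "qd": joint speeds; "effort": joint torques, N m; "eef_pos": TCP position; "eef_rot": TCP orientation; "wrist_force": force on the tool from outside, world axes, zero at the start; "moment": the same for the moment, N m; "finger_gap": finger opening in mm; "finger_force": force on a finger pad.
Only numpy, scipy, OpenCV 4.12 (cv2) and the standard library are available. Lean on these libraries where they do the work, as an engineer would, in place of code of your own. Each camera call takes 0.05 s, during which the arm holds its last target. There are 200 camera calls.

## Working session

There is one attempt and no reset: what is moved stays moved. The work goes in short steps, Python scripts to look and compute and a tool call to move; the robot and the scene stay as the last step left them, time stands still between calls to the robot, and variables do not carry over. Pictures are saved under pics/ and viewed, at most 10 in all, crops included, and the job is handed in when it is done.

Besides the shell and the picture viewer there is one more tool, called after "Request:" by a JSON object that holds its "fn" and its "kwargs", one argument or row to a line. jog_arm: Moves the arm, as the interface text tells. Its arguments: {"type":"object","properties":{"plan":{"type":"array"},"claw":{"type":"number"},"force":{"type":"number"}},"required":["plan"]}

```bash
mkdir -p pics
cat > h.py <<'E'
import numpy as np, cv2
from cell import manip, camera, get_calibration
from scipy.spatial.transform import Rotation as Rn
def att(c):
    a=np.array(c["attitude"],float)
    return a if a.shape==(3,3) else Rn.from_euler('xyz',a).as_matrix()
def cloud(d,c):
    v,u=np.mgrid[0:d.shape[0],0:d.shape[1]]
    p=np.stack([(u-c["cx"])/c["fx"]*d,(v-c["cy"])/c["fy"]*d,d],-1)
    return p@att(c).T+np.array(c["origin"])
def save(n,im): cv2.imwrite("pics/"+n+".png",im[...,::-1])
E
python3 - <<'E'
from h import *
for n in("scene","top"):
    im,d=camera(n); c=get_calibration(n); print(n,c)
    save(n,im); np.savez(n,im=im,d=d,P=cloud(d,c))
print(get_calibration("wrist")); print(manip.read_state())
E
```

```text
scene {'fx': 523.2504745231131, 'fy': 523.2504745231131, 'cx': 273.15486584101933, 'cy': 218.19174452293976, 'origin': array([-454.18335434,  848.06575044,  837.97112647]), 'attitude': array([-2.07814524, -0.00882392, -2.27988136])}
top {'fx': 457.9237819396703, 'fy': 457.9237819396703, 'cx': 279.0934423390373, 'cy': 205.78955078933444, 'origin': array([ 445.571112  ,   10.13674613, 1374.781769  ]), 'attitude': array([-3.06021243,  0.00650715, -1.56845009])}
{'fx': 325.19226210127806, 'fy': 325.19226210127806, 'cx': 278.33375770499714, 'cy': 210.79373490507197, 'origin': array([ 308.09388167, -460.21711029,  384.4096224 ]), 'attitude': array([ 2.86691520e+00,  1.53514599e-03, -1.12357504e+00])}
{'clock': 0.1, 'joints': array([-1.19063186e+00,  3.00396607e-01,  1.52153328e+00, -2.57764494e-05,
        1.32069184e+00, -6.66144827e-02]), 'qd': array([ 1.25000662e-04, -9.08751499e-04,  6.89163141e-05, -4.92169610e-05,
        2.65341249e-03, -2.22134476e-04]), 'effort': array([ 1.43146904e-04, -5.32646692e+01, -3.53282082e+01,  7.09360954e-02,
        2.35112978e-02, -4.26001020e-05]), 'eef_pos': array([ 237.52936164, -495.79808685,  204.94740879]), 'eef_rot': array([-3.14056420e+00, -4.35879947e-05,  4.46785323e-01]), 'wrist_force': array([ 0.60318507, -0.15657859, -0.25829276]), 'moment': array([-0.00014216, -0.00690406, -0.01088973]), 'finger_force': 0.0, 'finger_gap': 94.15263818055914}
```

View pics/top.png

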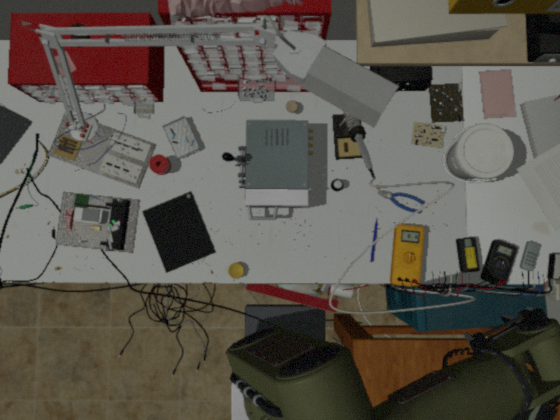

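View pics/scene.png

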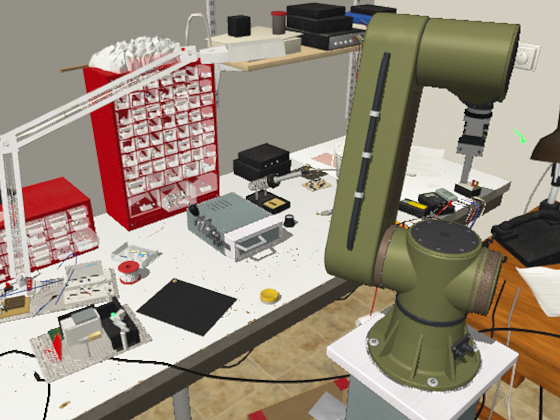

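The top view shows the box roof (cols 246–308, rows 121–190), the door (rows 190–206), the handle near row 213, the toggle knob at about (228,157) and the mat centred near (179,231) with its stud at (190,197). The scene view shows the same layout.

Run:
```python
from h import *
T=np.load("top.npz"); P=T["P"]; im=T["im"]
hsv=cv2.cvtColor(im,cv2.COLOR_RGB2HSV)
def rect(m,name,z=None):
    n,l,s,_=cv2.connectedComponentsWithStats(m.astype(np.uint8)); k=1+s[1:,4].argmax(); m=l==k
    q=P[m]; r=cv2.minAreaRect(q[:,:2].astype(np.float32)); print(name,r,'z',np.percentile(q[:,2],[5,50,95]),'px',m.sum())
    return m
reg=np.zeros(im.shape[:2],bool); reg[115:225,240:316]=1
mk=rect(reg&(P[...,2]>68)&(P[...,2]<90),"roof+door")
reg2=reg.copy(); reg2[:, :248]=0
q=P[mk]
for r in range(118,224,6): print(r,[tuple(P[r,c].round().astype(int)) for c in(236,244,250,280,304,312)], im[r,280])
reg3=np.zeros_like(reg); reg3[185:280,135:225]=1
m=rect(reg3&(hsv[...,2]<70),"mat")
print("table z",np.median(P[230:250,300:350,2]))
# knob
for r in range(146,172,2): print(r,[(tuple(P[r,c].round().astype(int)),int(im[r,c].sum())) for c in range(220,246,4)])
S=np.load("scene.npz"); save("crop",cv2.resize(S["im"][170:290,170:310],None,fx=5,fy=5,interpolation=cv2.INTER_CUBIC))
```

```text
roof+door ((676.1416625976562, 29.826583862304688), (249.8508758544922, 203.39599609375), 0.25006499886512756) z [74.19923408 79.09437936 83.69466387] px 5584
118 [(np.int64(826), np.int64(152), np.int64(3)), (np.int64(828), np.int64(128), np.int64(-2)), (np.int64(828), np.int64(109), np.int64(-2)), (np.int64(826), np.int64(17), np.int64(4)), (np.int64(828), np.int64(-56), np.int64(-2)), (np.int64(827), np.int64(-81), np.int64(2))] [130 133 128]
124 [(np.int64(809), np.int64(152), np.int64(-3)), (np.int64(810), np.int64(128), np.int64(-4)), (np.int64(786), np.int64(103), np.int64(84)), (np.int64(787), np.int64(17), np.int64(81)), (np.int64(788), np.int64(-52), np.int64(80)), (np.int64(809), np.int64(-81), np.int64(-3))] [75 82 79]
130 [(np.int64(790), np.int64(152), np.int64(0)), (np.int64(789), np.int64(127), np.int64(1)), (np.int64(769), np.int64(103), np.int64(82)), (np.int64(771), np.int64(17), np.int64(76)), (np.int64(770), np.int64(-52), np.int64(79)), (np.int64(777), np.int64(-77), np.int64(52))] [75 84 83]
136 [(np.int64(771), np.int64(151), np.int64(0)), (np.int64(771), np.i
[... 8629 characters left out ...]
t64(1)), 396), ((np.int64(672), np.int64(187), np.int64(0)), 408), ((np.int64(673), np.int64(175), np.int64(-1)), 402), ((np.int64(673), np.int64(163), np.int64(-1)), 399), ((np.int64(672), np.int64(150), np.int64(1)), 407), ((np.int64(673), np.int64(138), np.int64(-1)), 338), ((np.int64(672), np.int64(126), np.int64(1)), 267)]
170 [((np.int64(666), np.int64(198), np.int64(5)), 396), ((np.int64(666), np.int64(187), np.int64(0)), 394), ((np.int64(666), np.int64(174), np.int64(1)), 400), ((np.int64(666), np.int64(162), np.int64(3)), 400), ((np.int64(667), np.int64(150), np.int64(-1)), 393), ((np.int64(667), np.int64(138), np.int64(-1)), 350), ((np.int64(666), np.int64(126), np.int64(0)), 270)]
```

View pics/crop.png

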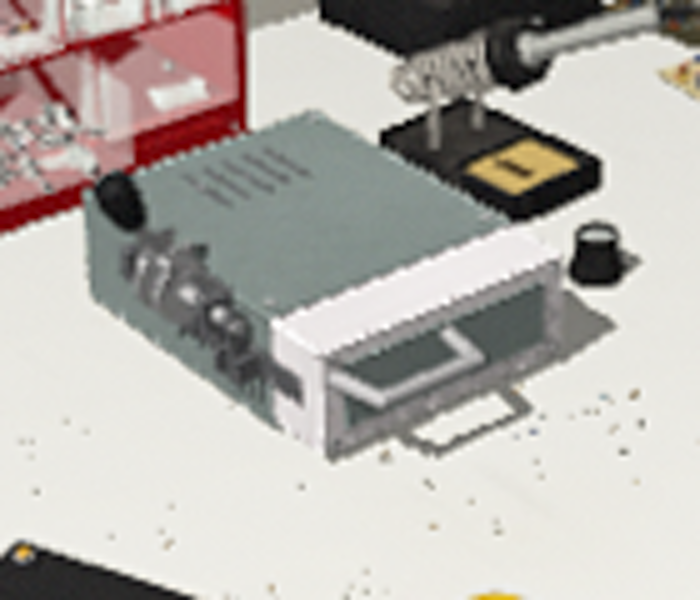

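The crop shows the door shut with its bow handle, the toggle leaning left with its black knob, and its hook at the door. Next I'll get an accurate box pose from edge fits at z = 80, plus the mat and the knob.

```bash
cat >> h.py <<'E'
def cast(u,v,c,z):
    r=np.stack([(np.asarray(u,float)-c["cx"])/c["fx"],(np.asarray(v,float)-c["cy"])/c["fy"],np.ones(np.shape(u))],-1)@att(c).T
    o=np.array(c["origin"]); return o+r*((z-o[2])/r[...,2])[...,None]
def edge(g,horizontal,lines,lo,hi):
    "strongest gradient subpixel position along each line"
    out=[]
    for k in lines:
        p=(g[k,lo:hi] if horizontal else g[lo:hi,k]).astype(float); d=np.abs(np.diff(p)); i=d.argmax()
        w=d[max(0,i-1):i+2]; out.append(lo+0.5+(np.arange(max(0,i-1),max(0,i-1)+len(w))*w).sum()/w.sum())
    return np.array(out)
E
python3 - <<'E'
from h import *
T=np.load("top.npz"); im=T["im"]; P=T["P"]; c=get_calibration("top"); g=cv2.cvtColor(im,cv2.COLOR_RGB2GRAY)
def line(name,pts,dep):
    x,y=pts[:,0],pts[:,1]; a,b=(x,y) if dep=='y' else (y,x)
    k=np.polyfit(a,b,1); ok=np.abs(np.polyval(k,a)-b)<2; k=np.polyfit(a[ok],b[ok],1); print(name,'slope',k[0].round(4),'at mid',np.polyval(k,a.mean()).round(1),'mid',a.mean().round(1),ok.mean())
cols=np.arange(252,304,2)
line("frontroof x(y)",cast(cols,edge(g,False,cols,184,196),c,80),'x')
line("doorfront x(y)",cast(cols,edge(g,False,cols,200,211),c,78),'x')
line("back x(y)",cast(cols,edge(g,False,cols,115,127),c,80),'x')
rows=np.r_[126:142,172:186]
line("left y(x)",cast(edge(g,True,rows,240,252),rows,c,80),'y')
rows=np.r_[166:186]
line("right y(x)",cast(edge(g,True,rows,300,316),rows,c,80),'y')
m=np.zeros(g.shape,np.uint8); m[185:280,140:220]=(g[185:280,140:220]<60)
m=cv2.morphologyEx(m,cv2.MORPH_CLOSE,np.ones((5,5))); ct=max(cv2.findContours(m,0,2)[0],key=cv2.contourArea)[:,0]
q=cast(ct[:,0],ct[:,1],c,3)[:,:2].astype(np.float32); r=cv2.minAreaRect(q); print("mat",r,cv2.boxPoints(r).tolist())
k=np.zeros(g.shape,bool); k[146:172,216:245]=(g[146:172,216:245]<35)&(P[146:172,216:245,2]>110)
q=P[k]; print("knob",len(q),q.mean(0),q.min(0),q.max(0))
S=np.load("scene.npz"); k=(S["im"].sum(2)<100)&(S["P"][...,2]>110)&(np.abs(S["P"][...,0]-677)<40)&(np.abs(S["P"][...,1]-155)<40)
q=S["P"][k]; print("knobS",len(q),q.mean(0),q.min(0),q.max(0))
y=P[226:262]; 
for nm,b in (("flux",(260,282,225,250)),):
    s=P[b[0]:b[1],b[2]:b[3]]; z=s[...,2]; q=s[(z>11)&(z<28)]; print(nm,q.mean(0) if len(q) else 0)
E
```

```text
frontroof x(y) slope 0.0065 at mid 599.8 mid 24.9 1.0
doorfront x(y) slope 0.0028 at mid 552.4 mid 24.8 0.2692307692307692
back x(y) slope 0.0059 at mid 800.6 mid 25.4 1.0
left y(x) slope 0.0096 at mid 115.3 mid 698.7 0.5333333333333333
right y(x) slope -0.0593 at mid -60.1 mid 638.0 0.5
mat ((480.3706359863281, 320.2962341308594), (197.0760498046875, 157.14849853515625), 22.914262771606445) [[359.0152587890625, 354.3039855957031], [420.2015380859375, 209.55628967285156], [601.7260131835938, 286.2884826660156], [540.5397338867188, 431.03619384765625]]
knob 58 [674.99499521 155.59684213 169.50374145] [445.571112    10.13674613 125.17426522] [ 688.34388895  170.55872551 1374.781769  ]
knobS 57 [674.01915408 166.48362647 138.60865238] [664.31163758 152.04761385 121.12592672] [687.63919108 176.97534078 155.71969648]
flux [366.65923237 145.30010775  17.21914113]
```

Request:
{"fn": "jog_arm", "kwargs": {
  "plan": [0.192, 0.596, 0.025, 0, 0, 64, 0.192, 0.596, 0.025, 0, 0, 64, 0.192, 0.596, 0.025, 0, 0, 64, 0.192, 0.596, 0.025, 0, 0, 64, 0.192, 0.596, 0.025, 0, 0, 64, 0.192, 0.596, 0.025, 0, 0, 64, 0.192, 0.596, 0.025, 0, 0, 64, 0.192, 0.596, 0.025, 0, 0, 64, 0.192, 0.596, 0.025, 0, 0, 64, 0.192, 0.596, 0.025, 0, 0, 64, 0.192, 0.596, 0.025, 0, 0, 64, 0.192, 0.596, 0.025, 0, 0, 64, 0.192, 0.596, 0.025, 0, 0, 64, 0.192, 0.596, 0.025, 0, 0, 64, 0.192, 0.596, 0.025, 0, 0, 64],
  "claw": 0.06
}}

```text
clock: 1.6
eef_pos: [429.4, 100.0, 230.0]
eef_rot: [-3.141, 0.0, 1.565]
wrist_force: [-0.3, 0.7, 0.3]
finger_gap: 59.7
finger_force: 0.0
```

Request:
{"fn": "jog_arm", "kwargs": {
  "plan": [0.1, 0.071, 0, -6, 0, 0, 0.15, 0.071, 0, -12, 0, 0, 0.2, 0.071, 0, -12, 0, 0, 0.25, 0.071, 0, -12, 0, 0, 0.25, 0.071, -0.02, -12, 0, 0, 0.25, 0.071, -0.035, -12, 0, 0, 0.25, 0.071, -0.035, -12, 0, 0, 0.25, 0.071, -0.035, -12, 0, 0]
}}

```text
clock: 2.4
eef_pos: [679.3, 169.6, 195.4]
eef_rot: [3.141, 0.21, 1.563]
wrist_force: [0.4, -0.1, 0.6]
finger_gap: 59.9
finger_force: 0.0
```

Run:
```python
from h import *
print(manip.read_state()["joints"].round(3)); c=get_calibration("wrist"); im,d=camera("wrist"); save("w1",im); print(c["origin"],att(c)[:,2]); np.savez("w1",im=im,d=d,o=c["origin"],A=att(c))
```

```text
[ 0.27   0.702  0.967 -0.202  1.531  0.292]
[678.95493872 286.07057791 354.3788223 ] [-0.00233054 -0.46616094 -0.88469686]
```

View pics/w1.png

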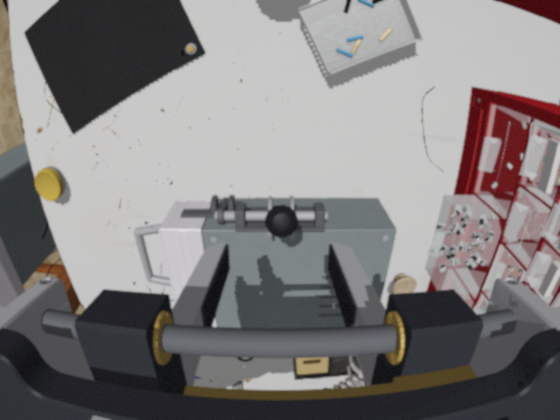

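The wrist view shows the knob at (282,221), centred between the fingers and matching the estimate. Now I'll go down and grip it.

Request:
{"fn": "jog_arm", "kwargs": {
  "plan": [0.001, -0.004, -0.025, 0, 0, 0, 0.001, -0.008, -0.045, 0, 0, 0, 0.001, -0.011, -0.062, 0, 0, 0, 0.001, -0.013, -0.074, 0, 0, 0, 0.001, -0.013, -0.074, 0, 0, 0, 0.001, -0.013, -0.074, 0, 0, 0]
}}

```text
clock: 3.05
eef_pos: [680.8, 158.1, 123.1]
eef_rot: [3.138, 0.209, 1.563]
wrist_force: [-0.3, -0.4, -0.1]
finger_gap: 59.8
finger_force: 0.0
```

Request:
{"fn": "jog_arm", "kwargs": {
  "plan": [0, 0, 0, 0, 0, 0, 0, 0, 0, 0, 0, 0, 0, 0, 0, 0, 0, 0, 0, 0, 0, 0, 0, 0, 0, 0, 0, 0, 0, 0],
  "claw": 0.01,
  "force": 35
}}

```text
clock: 3.55
eef_pos: [680.8, 158.0, 121.6]
eef_rot: [3.14, 0.209, 1.564]
wrist_force: [6.3, 0.2, -0.9]
finger_gap: 23.5
finger_force: 33.8
```

Request:
{"fn": "jog_arm", "kwargs": {
  "plan": [0, 0.002, 0.004, 0, 0, 0, 0, 0.004, 0.008, 0, 0, 0, 0, 0.006, 0.0125, 0, 0, 0, 0, 0.006, 0.0125, 0, 0, 0, 0, 0.006, 0.0125, 0, 0, 0]
}}

```text
clock: 4.05
eef_pos: [680.9, 163.5, 133.2]
eef_rot: [3.14, 0.21, 1.564]
wrist_force: [4.4, -3.1, -6.9]
finger_gap: 23.3
finger_force: 35.0
```

Request:
{"fn": "jog_arm", "kwargs": {
  "plan": [0, -0.007, 0.003, 0, 0, 0, 0, -0.0136, 0.0054, 0, 0, 0, 0, -0.02, 0.007, 0, 0, 0, 0, -0.027, 0.0085, 0, 0, 0, 0, -0.034, 0.0092, 0, 0, 0, 0, -0.0407, 0.0095, 0, 0, 0, 0, -0.0407, 0.0095, 0, 0, 0]
}}

```text
clock: 4.75
eef_pos: [680.7, 122.7, 142.6]
eef_rot: [3.141, 0.209, 1.563]
wrist_force: [5.3, 0.3, -8.6]
finger_gap: 23.3
finger_force: 35.0
```

Request:
{"fn": "jog_arm", "kwargs": {
  "plan": [0, -0.007, -0.0008, 0, 0, 0, 0, -0.0137, -0.0017, 0, 0, 0, 0, -0.0205, -0.003, 0, 0, 0, 0, -0.0271, -0.0048, 0, 0, 0, 0, -0.032, -0.0064, 0, 0, 0, 0, -0.0357, -0.008, 0, 0, 0, 0, -0.0399, -0.0098, 0, 0, 0, 0, -0.0399, -0.0098, 0, 0, 0]
}}

```text
clock: 5.55
eef_pos: [680.6, 84.0, 133.0]
eef_rot: [3.14, 0.209, 1.564]
wrist_force: [4.9, 3.7, -6.6]
finger_gap: 23.1
finger_force: 35.0
```

Request:
{"fn": "jog_arm", "kwargs": {
  "plan": [0, -0.0015, -0.0007, 0, 0, 0, 0, -0.003, -0.0014, 0, 0, 0, 0, -0.0035, -0.0016, 0, 0, 0, 0, -0.0035, -0.0016, 0, 0, 0]
}}

```text
clock: 5.95
eef_pos: [680.8, 82.4, 132.3]
eef_rot: [3.139, 0.206, 1.565]
wrist_force: [2.2, 11.1, -2.3]
finger_gap: 23.5
finger_force: 35.0
```

Request:
{"fn": "jog_arm", "kwargs": {
  "plan": [0, 0.0015, -0.003, 0, 0, 0, 0, 0.003, -0.0065, 0, 0, 0, 0, 0.0045, -0.0095, 0, 0, 0, 0, 0.0045, -0.0095, 0, 0, 0]
}}

```text
clock: 6.35
eef_pos: [680.8, 87.0, 122.7]
eef_rot: [3.139, 0.207, 1.565]
wrist_force: [1.7, 10.0, 0.1]
finger_gap: 23.4
finger_force: 35.0
```

Request:
{"fn": "jog_arm", "kwargs": {
  "plan": [0, 0, 0, 0, 0, 0, 0, 0, 0, 0, 0, 0, 0, 0, 0, 0, 0, 0, 0, 0, 0, 0, 0, 0, 0, 0, 0, 0, 0, 0],
  "claw": 0.06
}}

```text
clock: 6.85
eef_pos: [680.6, 84.2, 122.6]
eef_rot: [3.14, 0.21, 1.563]
wrist_force: [0.4, -1.1, 0.6]
finger_gap: 58.9
finger_force: 0.0
```

Request:
{"fn": "jog_arm", "kwargs": {
  "plan": [0, 0.006, 0.03, 0, 0, 0, 0, 0.015, 0.07, 0, 0, 0, 0, 0.02, 0.09, 0, 0, 0, -0.03, 0.03, 0.09, 0, 0, 0, -0.03, 0.03, 0.09, 0, 0, 0]
}}

```text
clock: 7.35
eef_pos: [648.8, 115.5, 213.2]
eef_rot: [3.14, 0.209, 1.565]
wrist_force: [0.4, 0.4, -0.0]
finger_gap: 59.7
finger_force: 0.0
```

Run:
```python
from h import *
im,d=camera("wrist"); save("w2",im[120:400,100:460])
T,d=camera("top"); P=cloud(d,get_calibration("top")); s=P[140:180,225:270]; k=(T[140:180,225:270].sum(2)<110)&(s[...,2]>110)&(s[...,2]<200); print(k.sum(),s[k].mean(0) if k.any() else 0)
```

```text
63 [678.70056068  93.40671389 149.05630053]
```

View pics/w2.png

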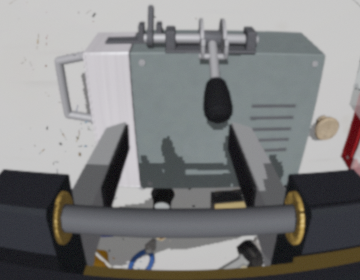

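The toggle lies on its free side, with the knob at crop (216,100), and the hook arm is raised at (150,22). Next is the door handle.

Request:
{"fn": "jog_arm", "kwargs": {
  "plan": [-0.05, -0.02, -0.02, 4, 0, 0, -0.1, -0.04, -0.05, 8, 0, 0, -0.132, -0.0495, -0.08, 12, 0, 0, -0.132, -0.0495, -0.115, 12, 0, 0, -0.132, -0.0495, -0.15, 12, 0, 0, -0.132, -0.0495, -0.174, 12, 0, 0, -0.132, -0.0495, -0.174, 12, 0, 0, -0.132, -0.0495, -0.174, 12, 0, 0],
  "claw": 0.032
}}

```text
clock: 8.25
eef_pos: [519.4, 64.6, 39.1]
eef_rot: [3.142, 0.0, 1.563]
wrist_force: [0.1, -0.7, 0.6]
finger_gap: 31.9
finger_force: 0.0
```

Request:
{"fn": "jog_arm", "kwargs": {
  "plan": [0, 0, 0, 0, 0, 0, 0, 0, 0, 0, 0, 0, 0, 0, 0, 0, 0, 0, 0, 0, 0, 0, 0, 0],
  "claw": 0.0,
  "force": 20
}}

```text
clock: 8.65
eef_pos: [518.0, 65.0, 39.3]
eef_rot: [-3.14, 0.0, 1.564]
wrist_force: [-8.1, 0.6, 9.6]
finger_gap: 9.3
finger_force: 20.0
```

```bash
python3 -c "
import numpy as np
for a in list(range(6,108,6))+[106]:
    t=np.radians(a);c,s=np.cos(t),np.sin(t);x,y=-82.5,130
    print('%.4f, %.4f, 0, 0, 0, %d,'%((c*x-s*y-x)/1e3,(s*x+c*y-y)/1e3,a))"
```

```text
-0.0131, -0.0093, 0, 0, 0, 6,
-0.0252, -0.0200, 0, 0, 0, 12,
-0.0361, -0.0319, 0, 0, 0, 18,
-0.0457, -0.0448, 0, 0, 0, 24,
-0.0539, -0.0587, 0, 0, 0, 30,
-0.0607, -0.0733, 0, 0, 0, 36,
-0.0658, -0.0886, 0, 0, 0, 42,
-0.0693, -0.1043, 0, 0, 0, 48,
-0.0712, -0.1203, 0, 0, 0, 54,
-0.0713, -0.1364, 0, 0, 0, 60,
-0.0698, -0.1525, 0, 0, 0, 66,
-0.0666, -0.1683, 0, 0, 0, 72,
-0.0618, -0.1837, 0, 0, 0, 78,
-0.0554, -0.1985, 0, 0, 0, 84,
-0.0475, -0.2125, 0, 0, 0, 90,
-0.0382, -0.2256, 0, 0, 0, 96,
-0.0275, -0.2377, 0, 0, 0, 102,
-0.0197, -0.2451, 0, 0, 0, 106,
```

Request:
{"fn": "jog_arm", "kwargs": {
  "plan": [-0.013, -0.009, 0, 0, 0, 6, -0.025, -0.02, 0, 0, 0, 12, -0.036, -0.032, 0, 0, 0, 18, -0.036, -0.032, 0, 0, 0, 18]
}}

```text
clock: 9.05
eef_pos: [482.1, 32.2, 39.3]
eef_rot: [3.141, 0.0, 1.881]
wrist_force: [-3.3, 2.3, 3.1]
finger_gap: 9.4
finger_force: 20.0
```

Request:
{"fn": "jog_arm", "kwargs": {
  "plan": [-0.0096, -0.0129, 0, 0, 0, 6, -0.0178, -0.0268, 0, 0, 0, 12, -0.0246, -0.0414, 0, 0, 0, 18, -0.0297, -0.0567, 0, 0, 0, 24, -0.0332, -0.0724, 0, 0, 0, 30, -0.0351, -0.0884, 0, 0, 0, 36, -0.0352, -0.1045, 0, 0, 0, 42, -0.0337, -0.1206, 0, 0, 0, 48, -0.0305, -0.1364, 0, 0, 0, 54, -0.0257, -0.1518, 0, 0, 0, 60, -0.0193, -0.1666, 0, 0, 0, 66, -0.0114, -0.1806, 0, 0, 0, 72, -0.0021, -0.1937, 0, 0, 0, 78, 0.0086, -0.2058, 0, 0, 0, 84, 0.0164, -0.2132, 0, 0, 0, 88, 0.0164, -0.2132, 0, 0, 0, 88]
}}

```text
clock: 10.65
eef_pos: [502.4, -178.9, 39.4]
eef_rot: [3.141, 0.006, -2.868]
wrist_force: [15.8, 19.0, 3.5]
finger_gap: 9.2
finger_force: 19.9
```

Request:
{"fn": "jog_arm", "kwargs": {
  "plan": [0, 0, 0, 0, 0, 0, 0, 0, 0, 0, 0, 0, 0, 0, 0.03, 0, 0, 0, 0, 0, 0.08, 0, 0, 0, 0, 0, 0.12, 0, 0, 0, 0, 0, 0.12, 0, 0, 0],
  "claw": 0.032
}}

```text
clock: 11.25
eef_pos: [501.0, -181.3, 164.1]
eef_rot: [-3.136, 0.007, -2.87]
wrist_force: [-0.2, -0.9, -0.3]
finger_gap: 31.9
finger_force: 0.0
```

Run:
```python
from h import *
print(manip.read_state()["joints"].round(2))
T,d=camera("top"); P=cloud(d,get_calibration("top")); np.savez("top2",im=T,P=P)
save("t2",cv2.resize(T[100:290,130:330],None,fx=3,fy=3,interpolation=cv2.INTER_CUBIC))
```

```text
[-0.42  0.29  1.63 -0.    1.21 -2.26]
```

View pics/t2.png

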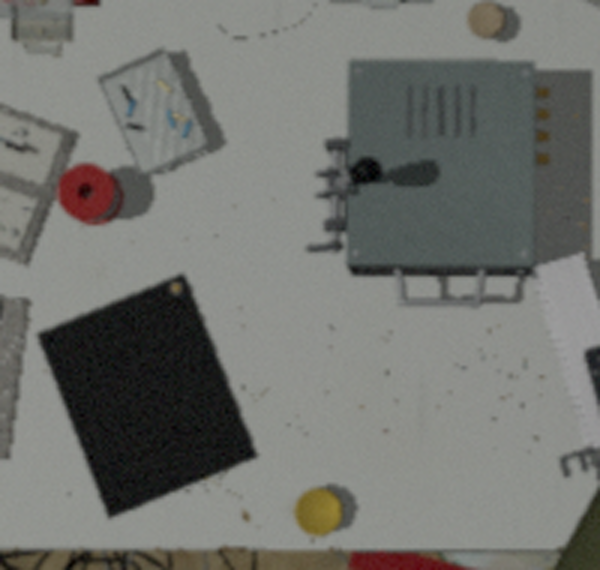

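The door is wide open. The tray bar spans crop columns 402–480 at about row 300, with its shadow to the right.

Run:
```python
from h import *
c=get_calibration("top"); T=np.load("top2.npz"); im=T["im"]; g=im.sum(2); P=T["P"]
print(g[186:206,266:288:3])
for r in(197,198,199,200,201,202): print(r,cast([277],[r],c,52)[0].round(1), P[r,266:288:3,2].round())
# door angle: inner face corner line
m=(P[...,2]>65)&(P[...,2]<90); m[:188]=0; m[:, :300]=0; m[260:]=0; m[:, 345:]=0
q=P[m]; print(len(q), cv2.minAreaRect(q[:,:2].astype(np.float32)))
```

```text
[[262 252 259 262 254 245 265 262]
 [254 248 256 255 246 251 250 244]
 [212 212 204 207 212 221 197 214]
 [137 159 152 142 160 156 139 163]
 [119 131 114 112 146 118 117 131]
 [169 182 168 132 131 151 167 153]
 [368 363 365 311 211 359 362 359]
 [411 415 418 363 239 412 418 418]
 [415 424 423 405 252 418 422 419]
 [420 419 425 422 246 421 420 418]
 [417 424 429 422 250 416 422 412]
 [423 426 421 418 258 414 419 393]
 [408 420 410 415 239 363 332 316]
 [348 351 345 343 244 285 256 269]
 [329 323 327 315 304 314 299 303]
 [326 324 325 318 321 322 321 307]
 [386 390 390 388 386 391 390 345]
 [423 425 421 418 422 414 417 406]
 [428 424 429 425 427 423 422 421]
 [429 423 429 421 414 419 422 423]]
197 [579.   25.1  52. ] [-6. -2.  3. -0. -2. -4.  1. -6.]
198 [576.1  25.1  52. ] [ 4. -4.  1. -3. -0. -0. -1. -2.]
199 [573.2  25.1  52. ] [49. 55. 58. 57. 50. 50. 54. 52.]
200 [570.3  25.1  52. ] [50. 58. 59. 54. 56. 54. 55. 56.]
201 [567.4  25.1  52. ] [55. 54. 60. 58. 52. 49. 53. 60.]
202 [564.5  25.1  52. ] [-7.  3. -2.  1. -6. -1.  1. -7.]
708 ((532.3380737304688, -117.13116455078125), (190.42916870117188, 82.40139770507812), 24.5086669921875)
```

Request:
{"fn": "jog_arm", "kwargs": {
  "plan": [0, 0.02, 0, 0, 0, -8.5, 0, 0.04, 0, 0, 0, -17, 0, 0.06, 0, 0, 0, -25, 0, 0.08, 0, 0, 0, -34, 0, 0.1, 0, 0, 0, -42, 0, 0.12, 0, 0, 0, -50, 0.01, 0.14, 0, 0, 0, -58, 0.02, 0.16, 0, 0, 0, -66, 0.03, 0.18, 0, 0, 0, -74, 0.04, 0.2, 0, 0, 0, -82, 0.05, 0.206, 0, 0, 0, -90, 0.06, 0.206, -0.01, 0, 0, -98, 0.068, 0.206, -0.03, 0, 0, -106, 0.068, 0.206, -0.05, 0, 0, -106, 0.068, 0.206, -0.05, 0, 0, -106],
  "claw": 0.026
}}

```text
clock: 12.8
eef_pos: [565.1, 25.6, 104.6]
eef_rot: [-3.135, 0.0, 1.564]
wrist_force: [-0.3, -0.2, 0.3]
finger_gap: 26.3
finger_force: 0.0
```

Request:
{"fn": "jog_arm", "kwargs": {
  "plan": [0.0025, -0.001, 0, 0.4, 0, 0, 0.0025, -0.001, -0.03, 0.4, 0, 0, 0.0025, -0.001, -0.055, 0.4, 0, 0, 0.0025, -0.001, -0.072, 0.4, 0, 0, 0.0025, -0.001, -0.072, 0.4, 0, 0, 0.0025, -0.001, -0.072, 0.4, 0, 0]
}}

```text
clock: 13.4
eef_pos: [570.1, 24.6, 37.7]
eef_rot: [3.14, -0.007, 1.564]
wrist_force: [-0.2, -0.4, 1.1]
finger_gap: 26.2
finger_force: 0.0
```

Request:
{"fn": "jog_arm", "kwargs": {
  "plan": [0, 0, 0, 0, 0, 0, 0, 0, 0, 0, 0, 0, 0, 0, 0, 0, 0, 0, 0, 0, 0, 0, 0, 0],
  "claw": 0.0
}}

```text
clock: 13.8
eef_pos: [568.8, 24.7, 37.3]
eef_rot: [-3.14, -0.007, 1.564]
wrist_force: [-9.2, -0.9, 8.7]
finger_gap: 7.0
finger_force: 20.0
```

Request:
{"fn": "jog_arm", "kwargs": {
  "plan": [-0.005, 0, 0, 0, 0, 0, -0.013, 0, 0, 0, 0, 0, -0.023, 0, 0, 0, 0, 0, -0.033, 0, 0, 0, 0, 0, -0.043, 0, 0, 0, 0, 0, -0.053, 0, 0, 0, 0, 0, -0.063, 0, 0, 0, 0, 0, -0.073, 0, 0, 0, 0, 0, -0.083, 0.0005, 0, 0, 0, 0, -0.093, 0.0005, 0, 0, 0, 0, -0.102, 0.0005, 0, 0, 0, 0, -0.109, 0.0005, 0, 0, 0, 0, -0.115, 0.0005, 0, 0, 0, 0, -0.119, 0.0005, 0, 0, 0, 0, -0.121, 0.0005, 0, 0, 0, 0, -0.121, 0.0005, 0, 0, 0, 0]
}}

```text
clock: 15.4
eef_pos: [448.8, 25.2, 37.3]
eef_rot: [3.139, -0.007, 1.564]
wrist_force: [1.3, -0.9, 7.4]
finger_gap: 6.8
finger_force: 20.0
```

Request:
{"fn": "jog_arm", "kwargs": {
  "plan": [-0.002, 0, 0, 0, 0, 0, -0.003, 0, 0, 0, 0, 0, -0.003, 0, 0, 0, 0, 0]
}}

```text
clock: 15.7
eef_pos: [448.7, 25.2, 37.5]
eef_rot: [3.133, -0.007, 1.564]
wrist_force: [23.2, 2.2, -11.9]
finger_gap: 7.2
finger_force: 20.0
```

Request:
{"fn": "jog_arm", "kwargs": {
  "plan": [0.003, 0, 0, 0, 0, 0, 0.003, 0, 0, 0, 0, 0, 0.003, 0, 0, 0, 0, 0, 0.003, 0, 0, 0, 0, 0, 0.003, 0, 0.02, 0, 0, 0, 0.003, 0, 0.06, 0, 0, 0, 0.003, 0, 0.1, 0, 0, 0, 0.003, 0, 0.14, 0, 0, -8, 0.003, 0, 0.16, 0, 0, -16, 0.003, 0, 0.16, 0, 0, -24, 0.003, 0, 0.16, 0, 0, -32, 0.003, 0, 0.16, 0, 0, -40, 0.003, 0, 0.16, 0, 0, -48, 0.003, 0, 0.16, 0, 0, -56, 0.003, 0, 0.16, 0, 0, -64, 0.003, 0, 0.16, 0, 0, -72, 0.003, 0, 0.16, 0, 0, -80, 0.003, 0, 0.16, 0, 0, -89.6, 0.003, 0, 0.16, 0, 0, -89.6],
  "claw": 0.026
}}

```text
clock: 17.6
eef_pos: [448.3, 25.2, 196.4]
eef_rot: [-3.142, -0.007, -0.003]
wrist_force: [-0.1, -0.2, -0.3]
finger_gap: 25.8
finger_force: 0.0
```

Run:
```python
from h import *
s=manip.read_state(); print(s["eef_pos"],s["eef_rot"],s["joints"])
c=get_calibration("wrist"); im,d=camera("wrist"); save("w3",im); np.savez("w3",im=im,d=d,o=c["origin"],A=att(c))
T,d=camera("top"); np.savez("top3",im=T,P=cloud(d,get_calibration("top"))); 
save("t3",np.hstack([cv2.resize(T[150:260,220:320],(500,550),interpolation=cv2.INTER_CUBIC)]))
```

```text
[448.25771694  25.19385585 196.42186635] [-3.14157572e+00 -6.56055530e-03 -3.02038462e-03] [-2.55661745e-02  7.71440875e-02  1.80757909e+00  1.73674486e-04
  1.25031098e+00  1.54819631e+00]
```

View pics/w3.png

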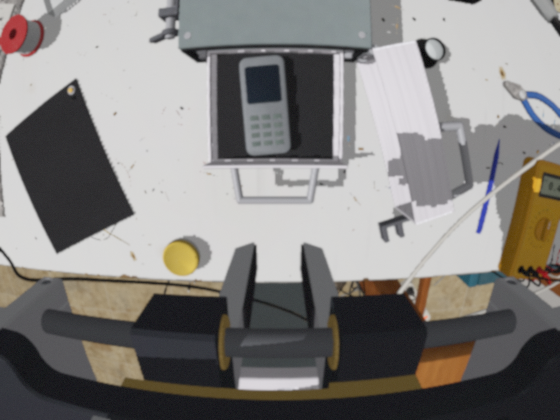

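The wrist view shows the tray fully out and the handset keys up near (264,104), slightly turned.

```bash
cat >> h.py <<'E'
def fish(u,v,c,z,A,o):
    x=np.asarray(u,float)-c["cx"]; y=np.asarray(v,float)-c["cy"]; r=np.hypot(x,y); th=r/c["fx"]; k=np.sin(th)/np.maximum(r,1e-9)
    d=np.stack([x*k,y*k,np.cos(th)],-1)@A.T
    return o+d*((z-o[2])/d[...,2])[...,None]
E
python3 - <<'E'
from h import *
W=np.load("w3.npz"); c=get_calibration("wrist"); im=W["im"]; g=cv2.cvtColor(im,cv2.COLOR_RGB2GRAY)
m=np.zeros(g.shape,np.uint8); m[52:157,220:332]=g[52:157,220:332]>60
m=cv2.morphologyEx(m,cv2.MORPH_OPEN,np.ones((2,2)))
n,l,s,_=cv2.connectedComponentsWithStats(m); k=l[90,244]; k=max(range(1,n),key=lambda i:s[i,4]); print(s[k])
ct=max(cv2.findContours((l==k).astype(np.uint8),0,2)[0],key=cv2.contourArea)[:,0]
for z in(28,37): q=fish(ct[:,0],ct[:,1],c,z,W["A"],W["o"]); print("phone",z,cv2.minAreaRect(q[:,:2].astype(np.float32)))
m=np.zeros(g.shape,np.uint8); m[75:255,0:140]=g[75:255,0:140]<45; m=cv2.morphologyEx(m,cv2.MORPH_OPEN,np.ones((5,5)))
ct=max(cv2.findContours(m,0,2)[0],key=cv2.contourArea)[:,0]; q=fish(ct[:,0],ct[:,1],c,3,W["A"],W["o"]); print("mat",cv2.minAreaRect(q[:,:2].astype(np.float32)))
T=np.load("top3.npz")["im"]; ct0=get_calibration("top"); g=cv2.cvtColor(T,cv2.COLOR_RGB2GRAY); print(g[195:240:3,256:300:2])
E
```

```text
[ 221   53   71  104 3621]
phone 28 ((547.2003784179688, 50.48138427734375), (74.44482421875, 113.50679016113281), 89.94638061523438)
phone 37 ((546.6360473632812, 49.857994079589844), (72.52159881591797, 110.57440185546875), 89.94638061523438)Traceback (most recent call last):
  File "<stdin>", line 9, in <module>
ValueError: max() iterable argument is empty
```

Run:
```python
from h import *
W=np.load("w3.npz"); c=get_calibration("wrist"); im=W["im"]; g=cv2.cvtColor(im,cv2.COLOR_RGB2GRAY)
print(g[100,205:300:3],g[140,205:300:3],g[160,20:120:10])
for t in(75,90,105):
    m=np.zeros(g.shape,np.uint8); m[56:157,234:300]=g[56:157,234:300]>t
    m=cv2.morphologyEx(m,cv2.MORPH_OPEN,np.ones((3,3)))
    ct=max(cv2.findContours(m,0,2)[0],key=cv2.contourArea)[:,0]; print(t,ct.min(0),ct.max(0))
    q=fish(ct[:,0],ct[:,1],c,32,W["A"],W["o"]); print("phone",cv2.minAreaRect(q[:,:2].astype(np.float32)))
m=np.zeros(g.shape,np.uint8); m[75:255,0:140]=g[75:255,0:140]<60; m=cv2.morphologyEx(m,cv2.MORPH_CLOSE,np.ones((3,3)))
ct=max(cv2.findContours(m,0,2)[0],key=cv2.contourArea)[:,0]; q=fish(ct[:,0],ct[:,1],c,3,W["A"],W["o"]); print("mat",cv2.minAreaRect(q[:,:2].astype(np.float32)))
```

```text
[213 214 128 139  76  47  47  49  47  46  47  48  88 149  88  43  42  40
  41  39  42  44  43  46  52  80 123  91  29  27  34  49] [213 222 124 138  91  49  47  46  48  48  46  49  47  76 152 151 146 143
 138 143 133 128 124 133 125 114 116 126  98  30  27  29] [ 45  47  47  47  47  49  49  49  48 184]
75 [239  56] [290 155]
phone ((545.6345825195312, 41.82813262939453), (106.1816635131836, 48.04631805419922), 4.365246295928955)
90 [239  56] [289 155]
phone ((545.5530395507812, 41.78591537475586), (105.30998992919922, 46.897274017333984), 4.30797815322876)
105 [239  56] [288 154]
phone ((545.5213012695312, 41.9669189453125), (104.38947296142578, 45.90247344970703), 4.350555896759033)
mat ((479.4447937011719, 323.084716796875), (194.7444305419922, 154.6813507080078), 22.7879638671875)
```

Request:
{"fn": "jog_arm", "kwargs": {
  "plan": [0.04, 0.008, -0.03, 0, 0, 4.5, 0.08, 0.016, -0.06, 0, 0.4, 4.5, 0.097, 0.016, -0.09, 0, 0.4, 4.5, 0.097, 0.016, -0.12, 0, 0.4, 4.5, 0.097, 0.016, -0.145, 0, 0.4, 4.5, 0.097, 0.016, -0.16, 0, 0.4, 4.5, 0.097, 0.016, -0.168, 0, 0.4, 4.5, 0.097, 0.016, -0.172, 0, 0.4, 4.5, 0.097, 0.016, -0.172, 0, 0.4, 4.5, 0.097, 0.016, -0.172, 0, 0.4, 4.5],
  "claw": 0.07,
  "force": 12
}}

```text
clock: 18.7
eef_pos: [546.0, 41.2, 25.4]
eef_rot: [-3.141, -0.001, 0.079]
wrist_force: [0.3, -0.6, 0.1]
finger_gap: 69.9
finger_force: 0.0
```

Run:
```python
from h import *
print(manip.read_state()["eef_rot"]); im,d=camera("wrist"); save("w4",im)
```

```text
[-3.14135548e+00 -1.25632731e-03  7.92194296e-02]
```

View pics/w4.png

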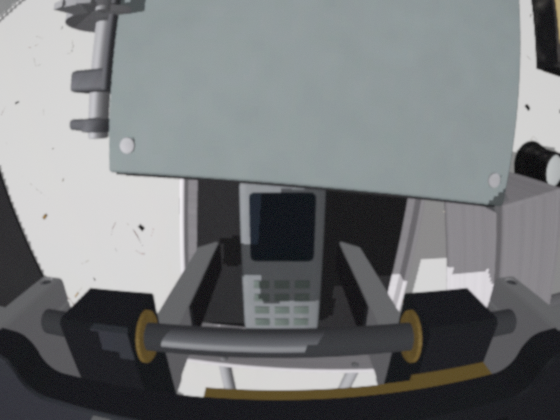

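The handset sits between the fingers, centred and aligned, so I'll close on it.

Request:
{"fn": "jog_arm", "kwargs": {
  "plan": [0, 0, 0, 0, 0, 0, 0, 0, 0, 0, 0, 0, 0, 0, 0, 0, 0, 0, 0, 0, 0, 0, 0, 0, 0, 0, 0, 0, 0, 0, 0, 0, 0, 0, 0, 0],
  "claw": 0.03
}}

```text
clock: 19.35
eef_pos: [545.6, 41.2, 24.7]
eef_rot: [-3.141, -0.0, 0.079]
wrist_force: [-1.1, -1.1, 2.6]
finger_gap: 47.3
finger_force: 12.0
```

Request:
{"fn": "jog_arm", "kwargs": {
  "plan": [0, 0, 0.005, 0, 0, 0, 0, 0, 0.02, 0, 0, 0, 0, 0, 0.045, 0, 0, 0, 0, 0, 0.075, 0, 0, 0, 0, 0, 0.1, 0, 0, 0, 0, 0, 0.1, 0, 0, 0]
}}

```text
clock: 19.95
eef_pos: [546.9, 41.3, 127.9]
eef_rot: [-3.142, -0.005, 0.079]
wrist_force: [0.6, -0.1, -1.8]
finger_gap: 47.1
finger_force: 12.0
```

Request:
{"fn": "jog_arm", "kwargs": {
  "plan": [-0.02, 0.01, 0, 0, 0, 0, -0.04, 0.04, 0, 0, 0, 4, -0.055, 0.075, 0, 0, 0, 8, -0.066, 0.115, 0, 0, 0, 12, -0.066, 0.155, 0, 0, 0, 16, -0.066, 0.195, 0, 0, 0, 18.4, -0.066, 0.23, 0, 0, 0, 18.4, -0.066, 0.26, 0, 0, 0, 18.4, -0.066, 0.275, 0, 0, 0, 18.4, -0.066, 0.28, -0.02, 0, 0, 18.4, -0.066, 0.28, -0.05, 0, 0, 18.4, -0.066, 0.28, -0.075, 0, 0, 18.4, -0.066, 0.28, -0.095, 0, 0, 18.4, -0.066, 0.28, -0.105, 0, 0, 18.4, -0.066, 0.28, -0.108, 0, 0, 18.4, -0.066, 0.28, -0.108, 0, 0, 18.4]
}}

```text
clock: 21.55
eef_pos: [479.7, 321.0, 16.7]
eef_rot: [-3.141, -0.0, 0.399]
wrist_force: [-0.1, 0.4, -0.8]
finger_gap: 46.8
finger_force: 12.0
```

Request:
{"fn": "jog_arm", "kwargs": {
  "plan": [0, 0, -0.003, 0, 0, 0, 0, 0, -0.006, 0, 0, 0, 0, 0, -0.0075, 0, 0, 0, 0, 0, -0.0085, 0, 0, 0, 0, 0, -0.0085, 0, 0, 0]
}}

```text
clock: 22.05
eef_pos: [479.5, 321.2, 8.0]
eef_rot: [-3.141, 0.0, 0.4]
wrist_force: [-0.7, 0.2, -1.7]
finger_gap: 46.7
finger_force: 12.0
```

Request:
{"fn": "jog_arm", "kwargs": {
  "plan": [0, 0, -0.0005, 0, 0, 0, 0, 0, -0.001, 0, 0, 0, 0, 0, -0.001, 0, 0, 0]
}}

```text
clock: 22.35
eef_pos: [479.6, 321.3, 7.7]
eef_rot: [-3.141, -0.0, 0.4]
wrist_force: [-3.4, -2.7, 7.3]
finger_gap: 46.6
finger_force: 12.0
```

Contact at 7 N, so I'll release slowly and retreat.

Request:
{"fn": "jog_arm", "kwargs": {
  "plan": [0, 0, 0.0005, 0, 0, 0, 0, 0, 0.0005, 0, 0, 0, 0, 0, 0.0005, 0, 0, 0, 0, 0, 0.0005, 0, 0, 0, 0, 0, 0.0005, 0, 0, 0, 0, 0, 0.02, 0, 0, 0, 0, 0, 0.06, 0, 0, 0, 0, 0, 0.1, 0, 0, 0, -0.03, -0.03, 0.15, 0, 0, 0, -0.06, -0.06, 0.2, 0, 0, 0, -0.09, -0.09, 0.23, 0, 0, 0, -0.1, -0.12, 0.24, 0, 0, 0, -0.1, -0.12, 0.24, 0, 0, 0],
  "claw": 0.07
}}

```text
clock: 23.65
eef_pos: [378.6, 199.6, 249.9]
eef_rot: [-3.141, -0.005, 0.399]
wrist_force: [0.3, -0.5, -0.5]
finger_gap: 69.8
finger_force: 0.0
```

Run:
```python
from h import *
a,_=camera("top"); b,_=camera("scene"); 
x=cv2.resize(a[110:290,130:345],(430,360)); y=cv2.resize(b[170:330,100:310],(473,360))
save("end",cv2.resize(np.hstack([x,y]),(800,319)))
```

```text
(no output)
```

View pics/end.png

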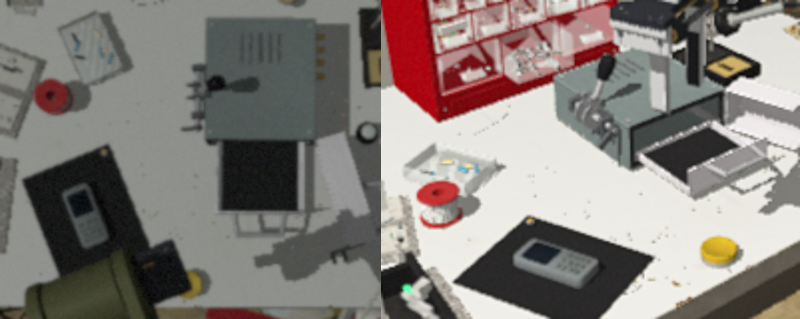

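The handset lies keys up in the middle of the mat, at (83,213) in the top half. The tray is out, the door is open, the toggle is on its free side, and the loose tools are where they were.

```bash
python3 -c "
from cell import manip
print(manip.sign_off())"
```

```text
the job is handed in; nothing more can be done
None
```

I've handed the job in at about 24 s of the 72 s allowed: the handset lies flat, keys up, in the middle of the mat, with the toggle free, the door wide open, the tray fully out and the loose tools left where they were.

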